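# Clamp a pile of test plates in the specimen cell

## Task

Tip the banded pile of acrylic plates into the snug pocket of the specimen cell - one end first, well tilted, low against the pocket's far wall (the one away from the clamp knob), then lay it down flat on the floor of the pocket and let go. Then tighten the red clamp knob clockwise until it suddenly goes stiff, give it a further eighth of a turn (45 degrees) and no more, leave it tight, and leave everything else on the bench where it is.

Things in the scene. Friction and masses are not known exactly. Their poses are not given: they have to be found in the camera images.
- pile: five acrylic plates, white and pale blue, held in one rigid pile by two yellow bands: 100 (x) x 56 (y) x 50 mm (z), 0.25 to 0.45 kg, lying on the bench. Origin: centre of its underside; x along its 100 mm length, z up. Either end may go first.
- pile_end_a (a point): middle of the pile's lower edge at its +x end (50 mm from the origin)
- pile_end_b (a point): middle of the pile's lower edge at its -x end (50 mm from the origin)
- cell: specimen cell, fixed to the bench: aluminium base plate, 130 mm wide, 8 mm thick, x from -190 to +75 mm, with a pocket framed by four blue walls and, on the knob side, an inclined round screw housing (32 mm across) carrying the red clamp knob. Origin: on the bench under the pocket's middle; x runs along the pocket from the knob to the far wall, roughly away from the robot; z up
- pocket (a point): middle of the pocket's floor, 8 mm above the cell's origin, axes as the cell's. Pocket 105 mm along x (far wall's face at +52.5 mm) by 60 mm along y; walls 8 mm thick, 16 mm high above this floor. A black rubber ball foot stands 0 to 3 mm in over the knob-side wall, 25 to 45 mm above the floor; tightening the knob drives it on and it shoves the pile against the far wall
- knob_grip (a point): middle of the knob's red bar, on the screw axis (-120, 0, 128 mm from the cell's origin). z: screw axis, up out of the knob, leaning 35 degrees from vertical towards the cell's -x. x: along the bar. Bar 72 (x) x 14 (y) x 26 mm (z, -13 to +13). Below it a 14 mm stem, a 36 mm disc with its top 31 mm below here, the housing from 45 mm below. Nothing else is near the bar
- screw (a point): the screw's axis 90 mm below the bar's middle, axes as the cell's. Clockwise from above tightens. The knob starts 1.1 to 2.2 rad short of snug, at a varying angle. It turns with 0.05 N m until snug, then suddenly needs 0.5 N m all the way on; the bar itself gives springily (0.1 rad at 0.5 N m). The eighth of a turn counts from snug; turning back loosens. The sleeve (sleeve_c0, hidden, 10 mm off the axis) turns only past snug
- bottle: amber bottle, 70 mm across, 170 mm tall. Not part of the job; leave it where it is. Origin: centre of its underside
- jar: squat lidded jar, 64 mm across, 80 mm tall, standing beside the cell. Not part of the job; leave it where it is. Origin: centre of its underside
- beaker: white ceramic beaker, 72 mm across, 90 mm tall, standing beyond the cell. Not part of the job; leave it where it is. Origin: centre of its underside
- wrench: steel wrench lying flat on the bench. Not part of the job; leave it where it is. Origin: on its underside
- slidebox: blue box with a white band, 90 x 75 x 30 mm. Not part of the job; leave it where it is. Origin: centre of its underside
- bosshead: grey clamp block with a short screw, 60 x 34 x 32 mm, screw sticking 40 mm out of it. Not part of the job; leave it where it is. Origin: centre of its underside
There are look-alikes about, which are no part of the job. Leave any green look-alike of the pile alone.

How it is judged:
By the outcome, as a careful person would: the job done as asked, in the order asked, and still so for the second after the job is handed in, with the robot touching nothing.
It also fails if it takes over 64 s, if anything falls off the work surface, if the arm or the gripper's body presses on something with over 40 N, if the wrist force passes 120 N, or if a joint passes its speed limit or range.

## Robot

A 6-joint arm with a two-finger parallel gripper is mounted at the origin on the work surface. World frame = base frame: x ahead of the robot, y to its left, z up, the work surface at z = 0. Lengths are in mm, angles in rad, forces in N, time in s.
With the tool pointing down it reaches from about 275 to 750 mm from the base axis. Payload 10.2 kg.
Tool frame: the origin (TCP) lies on the front face of the gripper's body, between the roots of the fingers; the fingertips stand 73 mm ahead of it and the grasp point (between the pads) lies 54 mm ahead of it; z points along the fingers, y is the line along which they close (so a half turn about z gives the same grasp; the last joint's range is limited). The gripper opens to 85 mm and grips with 20 to 120 N. Pads are 22 mm wide; open, the fingers measure 114 mm over their backs; the gripper's body (76 mm by 85 mm) begins 54 mm behind the grasp point. The pads swing forward as they close: fully open they stand 13 mm farther back than shut.
Start: joints at [0.963, 0.313, 1.498, -0, 1.331, -0.223], TCP at [197.084, 486.61, 303.894] pointing down, gripper open.
Joint ranges: [-2.94, 2.94], [-0.97, 2.17], [0.19, 2.56], [-1.23, 4.37], [0.02, 3.11], [-2.88, 2.88]. Speed limits (rad/s): [2.39, 2.39, 3.01, 3.14, 3.14, 3.14].

## Interface

Orientations are given as a unit quaternion [w, x, y, z].
In Python, from rig import * gives the robot as it stands.
- The arm moves only by the tool step_arm, never from a script. Its argument "plan" is a list of rows, each an object with "offset": the shift along the tool's x, y, z in cm, a list of three; "rot": the turn, a rotation vector about the tool's x, y, z in degrees, a list of three; "gripper": the finger opening in cm, from 0 to 8.54. In form: [{"offset": [x, y, z], "rot": [wx, wy, wz], "gripper": gripper}, ...]. A call has 1 to 12 rows; each row is the pose to reach, as a shift and turn from the pose commanded when the call began, along the tool's axes at that moment; what a row does not reach only later rows make up. A row lasts 1/10 s, in which the tool goes at most 50 mm and 8.59 degrees, less where a joint would pass 70% of its speed; a pose out of reach is approached as far as the arm can. A call with a gripper value outside its range is refused whole. The fingers move at their own pace and stop on an object; "squeeze" is the grip in N (left out, the last holds). Time passes only in rows, so rows that repeat a pose let the fingers close. It gives the time, the measured TCP pose, the force, the opening and the grip force at its end, in the units of the state.
- sense(): the state, without advancing time (a new reading comes with each control period).
- capture(name): name is "scene" or "top"; returns a dict with "color" (480x640x3 uint8, red, green, blue), "depth" (480x640 float32, mm along the optical axis (not along the pixel's ray), 0 where there is no reading), "vertical_fov" (degrees; the focal length in pixels is half the picture's height over the tangent of half this angle, whatever the lens; pixels are square), "cx", "cy" (the principal point, pixels), "k1" (the pictures are not rectified: a ray, as slopes to the right and down, at radius r is drawn at 1 + k1 r^2 times it, then the intrinsics apply), "rvec" (rotation vector, rad) and "tvec" (3), from world to camera coordinates, as OpenCV has them. Camera axes: x right, y down, z forward; pixel columns grow to the right and rows downward; lengths in mm; the calibration is good to about 2 mm. A picture is of the moment at which its call begins.
- finish_job(): hands the job in; it is judged then, once.
The state is a dict: "time_s": time; "joints": joint angles; "dq": joint speeds; "tau": joint torques, N m; "eef_pos": TCP position; "ee_rot": TCP orientation; "force": force on the tool from outside, world axes, zero at the start; "wrist_torque": the same for the moment, N m; "grip_width": opening from 0.0 (shut) to 1.0 (fully open); "grip_force": force on a finger pad.
Only numpy, scipy, OpenCV 4.12 (cv2) and the standard library are available. Lean on these libraries where they do the work, as an engineer would, in place of code of your own. Each camera call takes 0.05 s, during which the arm holds its last target. There are 200 camera calls.

## Working session

There is one attempt and no reset: what is moved stays moved. The work goes in short steps, Python scripts to look and compute and a tool call to move; the robot and the scene stay as the last step left them, time stands still between calls to the robot, and variables do not carry over. Pictures are saved under pics/ and viewed, at most 10 in all, crops included, and the job is handed in when it is done.

Besides the shell and the picture viewer there is one more tool, called as name([rows], argument=value, ...), one row to a line, values as JSON. step_arm: Moves the arm, as the interface text tells. Its arguments: {"type":"object","properties":{"plan":{"type":"array"},"squeeze":{"type":"number"}},"required":["plan"]}

```bash
mkdir -p pics; ls
cat > h.py <<'E'
from rig import *
import numpy as np, cv2
from scipy.spatial.transform import Rotation as R
def cam(name):
    c=capture(name); f=240/np.tan(np.radians(c['vertical_fov']/2))
    c['K']=np.array([[f,0,c['cx']],[0,f,c['cy']],[0,0,1]]); c['R']=cv2.Rodrigues(np.array(c['rvec'],float))[0]; c['t']=np.array(c['tvec'],float)
    c['d']=np.array([c['k1'],0,0,0,0],float); return c
def slopes(c,uv): return cv2.undistortPoints(np.array(uv,float).reshape(-1,1,2),c['K'],c['d']).reshape(-1,2)
def onplane(c,uv,z):
    s=slopes(c,uv); d=np.c_[s,np.ones(len(s))]@c['R']; o=-c['R'].T@c['t']
    return o+d*((z-o[2])/d[:,2])[:,None]
def cloud(c):
    v,u=np.mgrid[0:480,0:640]; s=slopes(c,np.c_[u.ravel(),v.ravel()]); z=c['depth'].ravel()[:,None].astype(float)
    P=(np.c_[s,np.ones(len(s))]*z-c['t'])@c['R']; P[z[:,0]==0]=np.nan; return P.reshape(480,640,3)
def save(c,n): cv2.imwrite('pics/'+n+'.png',c['color'][...,::-1])
def pose():
    s=sense(); return np.array(s['eef_pos']), R.from_quat(np.array(s['ee_rot'])[[1,2,3,0]])
E
python3 - <<'E'
from h import *
for n in('scene','top'):
    c=cam(n); save(c,n); np.save(n+'_P.npy',cloud(c)); np.save(n+'_c.npy',c['color']); print(n,c['K'][0,0],c['k1'],-c['R'].T@c['t'],c['R'][2])
print(sense())
E
```

```text
pics
scene 457.7275252759581 -0.028445025059974417 [ 905.8688988  -530.14797598 1120.12885884] [-0.29077482  0.44122781 -0.84898058]
top 483.2153627090225 0.02458390711870997 [ 386.92561591   10.71899529 1205.86792221] [ 0.1547981  -0.01396982 -0.98784735]
{'time_s': 0.1, 'joints': array([ 9.62605048e-01,  3.13393706e-01,  1.49835270e+00, -9.36866841e-06,
        1.33098355e+00, -2.23397767e-01]), 'dq': array([-0.00097065, -0.001513  , -0.00295017,  0.00095111, -0.0007033 ,
       -0.00194756]), 'tau': array([ 3.14005105e-03, -4.12895107e+01, -2.60140783e+01, -1.40302254e-04,
        3.04864770e-03,  1.49060975e-05]), 'eef_pos': array([196.99639191, 486.4852538 , 303.39559118]), 'ee_rot': array([-2.25527221e-04,  1.91210849e-01,  9.81548821e-01, -5.22040509e-04]), 'force': array([-0.34906475,  0.10510683, -0.27699246]), 'wrist_torque': array([-0.01365116,  0.0188137 ,  0.01348006]), 'grip_force': 0.0, 'grip_width': 1.00046021537375}
```

View pics/scene.png

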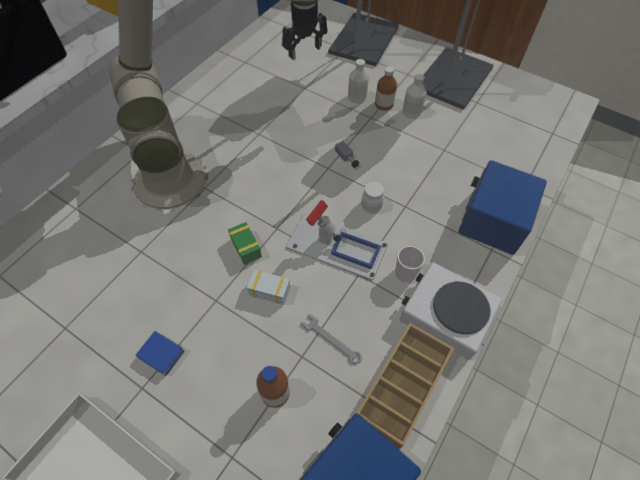

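View pics/top.png

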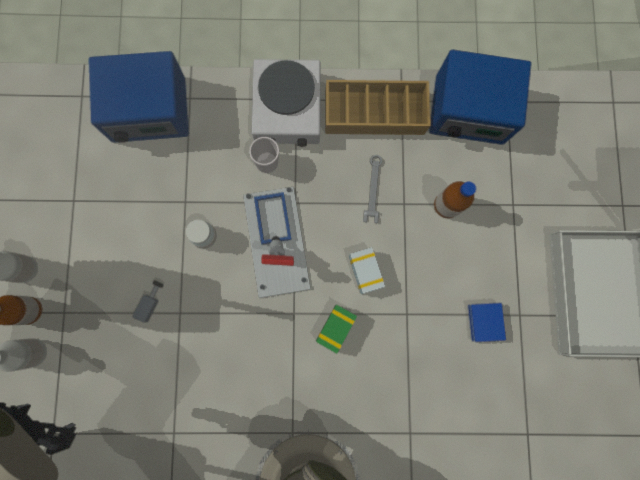

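The pile is white with yellow bands, at (367,270) in top and (268,286) in scene. The cell's pocket is at (272,218) in top and the red bar at (278,260). The green decoy is at (337,328), the jar at (200,233) and the beaker at (264,152).

```bash
cat > meas.py <<'E'
from h import *
for n,bx in(('top',[340,240,395,300]),('scene',[240,262,300,310])):
    c=cam(n); P=cloud(c); hsv=cv2.cvtColor(c['color'],cv2.COLOR_RGB2HSV).astype(int)
    u0,v0,u1,v1=bx
    sub=P[v0:v1,u0:u1].reshape(-1,3); m=(sub[:,2]>42)&(sub[:,2]<60)
    q=sub[m]; r=cv2.minAreaRect(q[:,:2].astype(np.float32)); print(n,'pile top z',np.median(q[:,2]),m.sum(),r)
    # pocket
    H,S,V=hsv[...,0],hsv[...,1],hsv[...,2]
    bl=((H>105)&(H<125)&(S>110)&(V>50)); 
    X,Y,Z=P[...,0],P[...,1],P[...,2]
    bl&=(Z>-5)&(Z<45)&(X>400)&(X<750)&(abs(Y-100)<150)
    vv,uu=np.nonzero(bl); print('blue px',len(uu),uu.min(),uu.max(),vv.min(),vv.max())
    w=P[bl]; w=w[(w[:,2]>18)&(w[:,2]<32)]; print('walls top z',np.median(w[:,2]),cv2.minAreaRect(w[:,:2].astype(np.float32)))
    cs,_=cv2.findContours(bl.astype(np.uint8),cv2.RETR_EXTERNAL,cv2.CHAIN_APPROX_NONE)
    k=max(cs,key=cv2.contourArea).reshape(-1,2); print('ray rect z24',cv2.minAreaRect(onplane(c,k,24)[:,:2].astype(np.float32)))
    rd=((H<6)|(H>174))&(S>140)&(V>70)&(X>300)&(X<650)&(abs(Y)<150)&(Z>80)
    k=P[rd]; vv,uu=np.nonzero(rd); print('red',len(k),uu.mean(),vv.mean(),k.mean(0),k.min(0),k.max(0)); 
    C=k-k.mean(0); print('bar dir',np.linalg.svd(C)[2])
E
python3 meas.py
```

```text
top pile top z 49.12330021998339 978 ((499.4453125, -139.77236938476562), (99.51844024658203, 57.21806716918945), 17.33555030822754)
blue px 236 255 290 193 242
walls top z 23.56712932084006 ((630.4962158203125, 92.31926727294922), (117.24574279785156, 72.69288635253906), 9.77872371673584)
ray rect z24 ((630.2698364257812, 91.36489868164062), (116.96121978759766, 71.15081024169922), 10.066996574401855)
red 238 277.10504201680675 259.8151260504202 [510.9575846   71.78642458 137.42602961] [501.97013285  38.7487776  122.8864774 ] [521.02513707 105.28903511 149.61857637]
bar dir [[-0.03444013 -0.98521357 -0.16783353]
 [-0.85953523 -0.056483    0.50794572]
 [ 0.50991476 -0.16175255  0.8448805 ]]
scene pile top z 48.98248346707124 775 ((499.7327880859375, -141.55987548828125), (100.67875671386719, 59.69561004638672), 16.997760772705078)
blue px 202 332 379 232 266
walls top z 23.811334077780785 ((631.7628173828125, 90.15543365478516), (118.38694763183594, 76.35607147216797), 10.236499786376953)
ray rect z24 ((631.8733520507812, 89.94377899169922), (118.04891204833984, 73.21541595458984), 9.76732349395752)
red 198 316.7070707070707 212.32323232323233 [515.49787207  67.81119218 134.15238101] [503.42730653  34.16348966 117.20100934] [525.33427079 102.51332409 148.92815915]
bar dir [[ 0.0361445   0.98908928  0.14281448]
 [ 0.62999754  0.08838209 -0.77155149]
 [-0.77575555  0.11786012 -0.61992929]]
```

```bash
cat >> h.py <<'E'
def frame(zdir,ydir):
    z=np.array(zdir,float); z/=np.linalg.norm(z); y=np.array(ydir,float); y-=z*(y@z); y/=np.linalg.norm(y)
    return R.from_matrix(np.c_[np.cross(y,z),y,z])
def delta(p,Rt,base=None):
    p0,R0=base or pose(); print('offset cm',np.round(R0.inv().apply(np.array(p)-p0)/10,2),'rot deg',np.round((R0.inv()*Rt).as_rotvec(degrees=True),1))
E
cat > g.py <<'E'
from h import *
yaw=np.radians(17.2); xp=np.array([np.cos(yaw),np.sin(yaw),0]); yp=np.array([-xp[1],xp[0],0]); Z=np.array([0,0,1.])
c=np.array([499.6,-140.6,0]); L=np.radians(12)
zt=np.sin(L)*xp-np.cos(L)*Z; Rt=frame(zt,yp)
g=c+20*Z-73*zt
for b in(130,0): delta(g-b*zt,Rt)
P=np.load('top_P.npy');
for n,(u,v) in dict(jar=(200,228),beaker=(264,145)).items():
    q=P[v-22:v+22,u-22:u+22].reshape(-1,3); h={'jar':70,'beaker':80}[n]; q=q[(q[:,2]>h)&(q[:,2]<h+20)]; print(n,len(q),(np.nanmin(q,0)+np.nanmax(q,0))/2)
E
python3 g.py
```

```text
offset cm [-48.31 -49.44   8.53] rot deg [ -4.1 -11.5 -39.1]
offset cm [-50.41 -47.72  21.24] rot deg [ -4.1 -11.5 -39.1]
jar 453 [585.86542409 263.44555403  78.01068521]
beaker 209 [780.3019588  111.57857446  87.64310897]
```

step_arm([
  {"offset": [-48.3,-49.4,8.5],"rot": [-4.1,-11.5,-39.1],"gripper": 8.5},
  {"offset": [-48.3,-49.4,8.5],"rot": [-4.1,-11.5,-39.1],"gripper": 8.5},
  {"offset": [-48.3,-49.4,8.5],"rot": [-4.1,-11.5,-39.1],"gripper": 8.5},
  {"offset": [-48.3,-49.4,8.5],"rot": [-4.1,-11.5,-39.1],"gripper": 8.5},
  {"offset": [-48.3,-49.4,8.5],"rot": [-4.1,-11.5,-39.1],"gripper": 8.5},
  {"offset": [-48.3,-49.4,8.5],"rot": [-4.1,-11.5,-39.1],"gripper": 8.5},
  {"offset": [-48.3,-49.4,8.5],"rot": [-4.1,-11.5,-39.1],"gripper": 8.5},
  {"offset": [-48.3,-49.4,8.5],"rot": [-4.1,-11.5,-39.1],"gripper": 8.5},
  {"offset": [-48.3,-49.4,8.5],"rot": [-4.1,-11.5,-39.1],"gripper": 8.5},
  {"offset": [-48.3,-49.4,8.5],"rot": [-4.1,-11.5,-39.1],"gripper": 8.5},
  {"offset": [-48.3,-49.4,8.5],"rot": [-4.1,-11.5,-39.1],"gripper": 8.5},
  {"offset": [-48.3,-49.4,8.5],"rot": [-4.1,-11.5,-39.1],"gripper": 8.5},
])

```text
time_s: 1.4
eef_pos: [414.6, -44.3, 233.6]
ee_rot: [0.103, -0.148, 0.983, 0.015]
force: [1.4, 0.5, 1.0]
grip_width: 0.995
grip_force: 0.0
```

step_arm([
  {"offset": [0,0,0],"rot": [0,0,0],"gripper": 8.5},
])

```text
time_s: 1.5
eef_pos: [415.6, -46.6, 233.1]
ee_rot: [0.103, -0.146, 0.984, 0.015]
force: [0.3, 0.7, -0.4]
grip_width: 0.995
grip_force: 0.0
```

```bash
python3 g.py | head -2; python3 -c "
from h import *
print(sense())"
```

```text
offset cm [ -0.76 -11.46   1.65] rot deg [-0.1 -0.  -0.3]
offset cm [ -0.77 -11.43  14.65] rot deg [-0.1 -0.  -0.3]
{'time_s': 1.5, 'joints': array([-0.45819979,  0.08415335,  1.99275399,  0.17857719,  0.91860169,
       -2.42134203]), 'dq': array([ 0.10062666, -0.0581498 ,  0.06350318,  0.00049776,  0.02626943,
        0.08994712]), 'tau': array([ -3.03980269, -25.30828893, -24.09650803,   0.34456713,
        -0.60835026,  -0.94584547]), 'eef_pos': array([415.6434468 , -46.56437943, 233.10174675]), 'ee_rot': array([ 0.10309504, -0.145755  ,  0.98382049,  0.01497139]), 'force': array([ 0.25718887,  0.65117386, -0.4000273 ]), 'wrist_torque': array([-0.03121734,  0.07097743, -0.04565458]), 'grip_force': 0.0, 'grip_width': 0.9948345178746886}
```

step_arm([
  {"offset": [-0.4,-5,0.8],"rot": [0,0,-0.3],"gripper": 8.5},
  {"offset": [-0.8,-11.5,1.6],"rot": [0,0,-0.3],"gripper": 8.5},
  {"offset": [-0.8,-11.5,1.6],"rot": [0,0,-0.3],"gripper": 8.5},
  {"offset": [-0.8,-11.5,4],"rot": [0,0,-0.3],"gripper": 8.5},
  {"offset": [-0.8,-11.5,8],"rot": [0,0,-0.3],"gripper": 8.5},
  {"offset": [-0.8,-11.5,8.5],"rot": [0,0,-0.3],"gripper": 8.5},
  {"offset": [-0.8,-11.5,8.5],"rot": [0,0,-0.3],"gripper": 8.5},
])

```text
time_s: 2.2
eef_pos: [472.4, -143.6, 152.1]
ee_rot: [0.102, -0.152, 0.983, 0.016]
force: [-0.9, -0.5, -0.2]
grip_width: 0.994
grip_force: 0.0
```

```bash
python3 g.py | head -2; python3 -c "
from h import *
save(cam('top'),'t2')
import cv2
i=cv2.imread('pics/t2.png')[150:350,220:480]; cv2.imwrite('pics/t2c.png',cv2.resize(i,None,fx=3,fy=3))"
```

```text
offset cm [ 0.13 -0.5  -6.82] rot deg [ 0.1 -0.1  0.3]
offset cm [ 0.11 -0.53  6.18] rot deg [ 0.1 -0.1  0.3]
```

View pics/t2c.png

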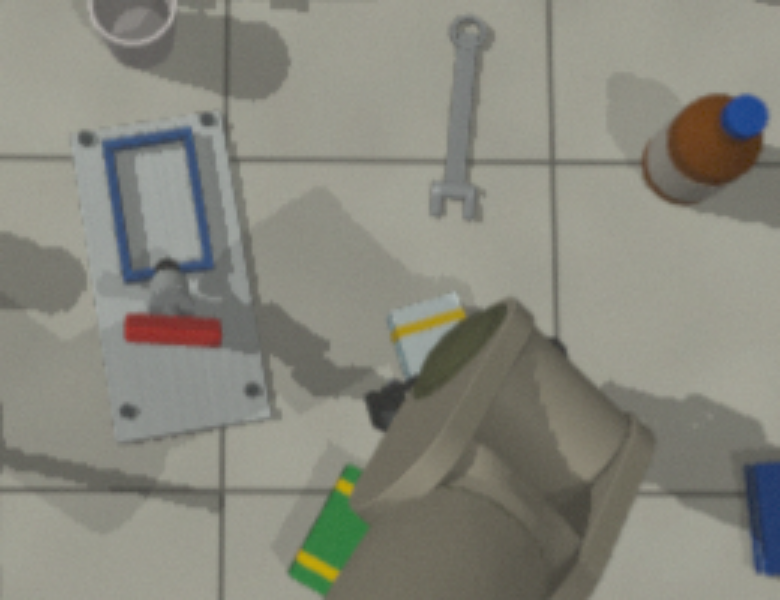

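Top view: the open gripper is straddling the pile. The pile's visible end is at crop (430,320) and the fingers at (385,405) and (555,345). The green decoy at (330,530) is clear.

step_arm([
  {"offset": [0,0,0],"rot": [0,0,0],"gripper": 8.5},
  {"offset": [0,0,0],"rot": [0,0,0],"gripper": 8.5},
])

```text
time_s: 2.45
eef_pos: [472.9, -144.5, 153.6]
ee_rot: [0.104, -0.151, 0.983, 0.015]
force: [-0.2, -0.7, -0.3]
grip_width: 0.994
grip_force: 0.0
```

```bash
python3 g.py | head -2
```

```text
offset cm [ 0.17 -0.43 -6.68] rot deg [-0.1  0.1  0.3]
offset cm [ 0.18 -0.4   6.32] rot deg [-0.1  0.1  0.3]
```

step_arm([
  {"offset": [0.2,-0.4,2],"rot": [0,0,0.3],"gripper": 8.5},
  {"offset": [0.2,-0.4,4.5],"rot": [0,0,0.3],"gripper": 8.5},
  {"offset": [0.2,-0.4,6.3],"rot": [0,0,0.3],"gripper": 8.5},
  {"offset": [0.2,-0.4,6.3],"rot": [0,0,0.3],"gripper": 8.5},
  {"offset": [0.2,-0.4,6.3],"rot": [0,0,0.3],"gripper": 8.5},
], squeeze=60)

```text
time_s: 2.95
eef_pos: [484.7, -145.1, 91.1]
ee_rot: [0.103, -0.149, 0.983, 0.015]
force: [0.7, 0.7, 0.2]
grip_width: 0.995
grip_force: 0.0
```

```bash
python3 g.py | head -2
```

```text
offset cm [ -0.05  -0.02 -13.03] rot deg [-0.  0.  0.]
offset cm [-0.05 -0.01 -0.03] rot deg [-0.  0.  0.]
```

step_arm([
  {"offset": [0,0,0],"rot": [0,0,0],"gripper": 5},
  {"offset": [0,0,0],"rot": [0,0,0],"gripper": 5},
  {"offset": [0,0,0],"rot": [0,0,0],"gripper": 5},
  {"offset": [0,0,0],"rot": [0,0,0],"gripper": 5},
  {"offset": [0,0,0],"rot": [0,0,0],"gripper": 5},
  {"offset": [0,0,0],"rot": [0,0,0],"gripper": 5},
], squeeze=60)

```text
time_s: 3.55
eef_pos: [484.8, -145.2, 91.4]
ee_rot: [0.104, -0.149, 0.983, 0.015]
force: [-3.0, 0.1, 8.5]
grip_width: 0.645
grip_force: 64.4
```

```bash
python3 g.py | head -2; python3 -c "
from h import *
print(sense())"
```

```text
offset cm [ -0.04  -0.02 -13.  ] rot deg [-0.1  0.   0. ]
offset cm [-0.03 -0.    0.  ] rot deg [-0.1  0.   0. ]
{'time_s': 3.55, 'joints': array([-0.58281552,  0.5092632 ,  1.87013736,  0.27028852,  0.64417111,
       -2.66104996]), 'dq': array([ 2.70057068e-03,  2.12663018e-03, -1.14130126e-04, -4.17212708e-05,
        1.62472767e-04,  3.62186822e-04]), 'tau': array([ 3.16680176e-01, -3.80607498e+01, -1.66539234e+01,  3.64298606e-01,
       -7.08285961e-01,  7.21650213e-03]), 'eef_pos': array([ 484.76637567, -145.17437668,   91.37568794]), 'ee_rot': array([ 0.10383119, -0.14880128,  0.98328651,  0.01499676]), 'force': array([-2.9956886 ,  0.11034186,  8.48787944]), 'wrist_torque': array([0.14722029, 0.37465922, 0.11004515]), 'grip_force': 64.42524075508118, 'grip_width': 0.6453961272775144}
```

```bash
cat > pl.py <<'E'
from h import *
import sys
cp=np.array([484.77,-145.17,91.38]); cR=R.from_quat(np.array([0.10383,-0.14880,0.98329,0.01500])[[1,2,3,0]])
y=cR.as_matrix()[:,1]; xp=np.cross(y,[0,0,1]); xp/=np.linalg.norm(xp); yp=np.cross([0,0,1],xp)
c=np.array([499.6,-140.6,0]); c=c+yp*((cp-c)@yp)   # pile centred between the pads
Rp=R.from_matrix(np.c_[xp,yp,[0,0,1]])
Rtp=cR.inv()*Rp; ttp=cR.inv().apply(c-cp)          # pile in tool
cell=np.array([631,91,0.]); cyaw=9.95
def target(px,py,h,th,dyaw=0):   # far lower edge at (px,py,8+h) in the cell, tilt th deg
    Rc=R.from_euler('z',cyaw,degrees=True); Rt=Rc*R.from_euler('z',dyaw,degrees=True)*R.from_euler('y',th,degrees=True)
    o=cell+Rc.apply([px,py,8+h])-Rt.apply([50,0,0])
    RT=Rt*Rtp.inv(); return o-RT.apply(ttp),RT
def now():
    p,Rr=pose(); Rt=Rr*Rtp; o=p+Rr.apply(ttp); Rc=R.from_euler('z',cyaw,degrees=True)
    e=Rc.inv().apply(o+Rt.apply([50,0,0])-cell)-[0,0,8]; k=Rc.inv().apply(o+Rt.apply([-50,0,0])-cell)-[0,0,8]
    s=sense(); print('t',round(s['time_s'],2),'far edge',e.round(1),'knob edge',k.round(1),'yaw/pitch/roll',(Rc.inv()*Rt).as_euler('ZYX',degrees=True).round(2),'F cell',Rc.inv().apply(s['force']).round(1),'T',Rc.inv().apply(s['wrist_torque']).round(2),s['grip_force'].round(0))
E
python3 - <<'E'
from pl import *
now(); p,Rr=pose(); print('lift 120:',Rr.inv().apply([0,0,12]).round(2))
for h,th in((110,15),(110,28),(30,28)): delta(*target(43,0,h,th))
E
```

```text
Traceback (most recent call last):
  File "pl.py", line 16, in now
    s=sense(); print('t',round(s['time_s'],2),'far edge',e.round(1),'knob edge',k.round(1),'yaw/pitch/roll',(Rc.inv()*Rt).as_euler('ZYX',degrees=True).round(2),'F cell',Rc.inv().apply(s['force']).round(1),'T',Rc.inv().apply(s['wrist_torque']).round(2),s['grip_force'].round(0))
                                                                                                                                                                                                                                                            ^^^^^^^^^^^^^^^^^^^^^
AttributeError: 'float' object has no attribute 'round'
```

```bash
sed -i "s/s\['grip_force'\].round(0)/round(s['grip_force'])/" pl.py
python3 - <<'E'
from pl import *
now(); p,Rr=pose(); print('lift 120:',Rr.inv().apply([0,0,12]).round(2))
for h,th in((110,15),(110,28),(30,28)): delta(*target(43,0,h,th))
E
```

```text
t 3.55 far edge [-119.8 -199.1   -8. ] knob edge [-219.  -211.7   -8. ] yaw/pitch/roll [ 7.25 -0.   -0.  ] F cell [-2.9  0.6  8.5] T [0.21 0.34 0.11] 64
lift 120: [ -2.5   -0.02 -11.74]
offset cm [-23.58  18.18  -8.48] rot deg [ 0.6 15.   7.2]
offset cm [-26.1   17.86  -8.57] rot deg [-0.3 28.   7.3]
offset cm [-24.43  17.87  -0.75] rot deg [-0.3 28.   7.3]
```

step_arm([
  {"offset": [-0.6,0,-2.9],"rot": [0,0,0],"gripper": 5},
  {"offset": [-1.6,0,-7.5],"rot": [0,0,0],"gripper": 5},
  {"offset": [-2.5,0,-11.7],"rot": [0,0,0],"gripper": 5},
  {"offset": [-5,2,-11.7],"rot": [0,4,1],"gripper": 5},
  {"offset": [-8.5,5,-11.7],"rot": [0,9,3],"gripper": 5},
  {"offset": [-12,8,-11.5],"rot": [0,14,5],"gripper": 5},
  {"offset": [-15.5,11,-11],"rot": [0,20,7],"gripper": 5},
  {"offset": [-19,14,-10],"rot": [-0.3,25,7.3],"gripper": 5},
  {"offset": [-22.5,16,-9],"rot": [-0.3,28,7.3],"gripper": 5},
  {"offset": [-26.1,17.9,-8.6],"rot": [-0.3,28,7.3],"gripper": 5},
  {"offset": [-26.1,17.9,-8.6],"rot": [-0.3,28,7.3],"gripper": 5},
  {"offset": [-26.1,17.9,-8.6],"rot": [-0.3,28,7.3],"gripper": 5},
])

```text
time_s: 4.75
eef_pos: [658.3, 96.8, 227.5]
ee_rot: [-0.14, -0.086, 0.986, -0.012]
force: [0.2, -0.2, -3.2]
grip_width: 0.647
grip_force: 66.4
```

```bash
python3 - <<'E'
from pl import *
now(); 
for h,th in((110,28),(35,28),(18,28)): delta(*target(43,0,h,th))
for n in('scene','top'):
    c=cam(n); save(c,n+'3'); np.save(n+'3_P.npy',cloud(c))
    print(n,c['R'].round(3).tolist())
E
python3 -c "
import cv2
a=cv2.imread('pics/scene3.png')[130:290,250:450]; b=cv2.imread('pics/top3.png')[130:290,200:400]
cv2.imwrite('pics/c3.png',cv2.resize(cv2.hconcat([a,b]),None,fx=2,fy=2,interpolation=cv2.INTER_CUBIC))"
```

```text
t 4.75 far edge [ 42.5   1.2 108. ] knob edge [-45.6   1.1 155.2] yaw/pitch/roll [ 0.09 28.18  0.13] F cell [ 0.2 -0.2 -3.2] T [ 0.01 -0.25  0.06] 66
offset cm [ 0.04 -0.1  -0.19] rot deg [ 0.1 -0.2  0.1]
offset cm [-2.04 -0.1   7.01] rot deg [ 0.1 -0.2  0.1]
offset cm [-2.51 -0.11  8.65] rot deg [ 0.1 -0.2  0.1]
scene [[0.835, 0.55, -0.0], [0.467, -0.709, -0.528], [-0.291, 0.441, -0.849]]
top [[0.006, -1.0, 0.015], [-0.988, -0.008, -0.155], [0.155, -0.014, -0.988]]
```

View pics/c3.png

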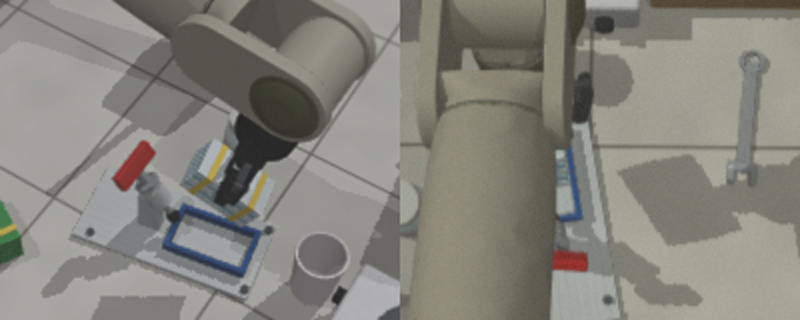

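The left half is the scene camera. It shows the pile held tilted, far end down, above the pocket (pocket centre at crop (212,240)). The top camera is blocked by the arm.

Run:
```python
from pl import *
P=np.load('scene3_P.npy').reshape(-1,3); p,Rr=pose(); Rt=Rr*Rtp; o=p+Rr.apply(ttp)
Q=Rt.inv().apply(P-o); 
m=(abs(Q[:,0])<45)&(Q[:,2]>5)&(Q[:,2]<45)&(abs(Q[:,1]+28)<7); m&=~((abs(Q[:,0]+3)<18)&(Q[:,2]>15)); q=Q[m]; print('side y',m.sum(),np.median(q[:,1]),q[:,1].std(), np.polyfit(q[:,0],q[:,1],1))
m=(abs(Q[:,1])<24)&(abs(Q[:,0])<47)&(abs(Q[:,2]-50)<6); q=Q[m]; print('top z',m.sum(),np.median(q[:,2]),np.polyfit(q[:,0],q[:,2],1))
m=(abs(Q[:,1])<24)&(Q[:,2]>5)&(Q[:,2]<45)&(abs(Q[:,0]-50)<6); print('end x',m.sum(),np.median(Q[m][:,0]) if m.any() else '')
m=(abs(Q[:,1]+20)<14)&(Q[:,2]>44)&(Q[:,2]<53)&(abs(Q[:,0])<60); print('top x ext',np.percentile(Q[m][:,0],[1,99]))
m=(abs(Q[:,1]+28)<3)&(Q[:,2]>4)&(Q[:,2]<44)&(abs(Q[:,0])<60); print('side x ext',np.percentile(Q[m][:,0],[1,99]), np.percentile(Q[(abs(Q[:,1]+28)<3)&(abs(Q[:,0])<45)&(Q[:,2]>-15)&(Q[:,2]<15)][:,2],1))
# pocket in same picture
W=R.from_euler('z',cyaw,degrees=True).inv().apply(P-cell)
c=cv2.cvtColor(cv2.imread('pics/scene3.png'),cv2.COLOR_BGR2HSV).reshape(-1,3).astype(int)
b=(c[:,0]>105)&(c[:,0]<125)&(c[:,1]>110)&(abs(W[:,0])<70)&(abs(W[:,1])<50)&(W[:,2]>20)&(W[:,2]<29); w=W[b]
print('walls',len(w),w[:,:2].min(0),w[:,:2].max(0),np.median(w[:,2]))
for a,v in((1,1),(1,-1),(0,1),(0,-1)):
    o_=1-a; L=[60.5,38][a]-0; L=[56.5,34][a]; s=w[(abs(w[:,a]*v-L)<7)&(abs(w[:,o_])<[25,45][o_==0])]; print('wall axis',a,v,len(s),s[:,a].mean(),'expect',v*L)
```

```text
side y 204 -28.09836812009323 1.1436081205905821 [ 4.18060177e-03 -2.81033552e+01]
top z 340 49.25785335627657 [4.02207930e-03 4.91658459e+01]
end x 0 
top x ext [-49.0826043   49.92292058]
side x ext [-49.01096801  49.10680561] -1.2705315342372578
walls 197 [-58.74313652 -39.43782918] [59.97873158 35.81772307] 24.095878113571104
wall axis 1 1 42 32.53497674894874 expect 34
wall axis 1 -1 57 -35.38239432330663 expect -34
wall axis 0 1 28 57.07234968616563 expect 56.5
wall axis 0 -1 20 -54.980447542951026 expect -56.5
```

```bash
sed -i 's/cell=np.array(\[631,91,0.\])/cell=np.array([632,90.2,0.])/' pl.py
python3 - <<'E'
from pl import *
now(); 
for h,th in((110,28),(25,28),(10,28)): delta(*target(42.5,0,h,th))
E
```

```text
t 4.85 far edge [ 41.1   1.  108.9] knob edge [-47.    1.1 156.1] yaw/pitch/roll [-2.000e-02  2.815e+01  1.200e-01] F cell [-0.7 -0.7 -2.5] T [-0.05 -0.32  0.04] 66
offset cm [-0.07 -0.09 -0.13] rot deg [ 0.1 -0.2 -0. ]
offset cm [-2.43 -0.09  8.04] rot deg [ 0.1 -0.2 -0. ]
offset cm [-2.85 -0.09  9.48] rot deg [ 0.1 -0.2 -0. ]
```

step_arm([
  {"offset": [-0.7,-0.1,2.5],"rot": [0,0,0],"gripper": 5},
  {"offset": [-1.6,-0.1,5.5],"rot": [0,0,0],"gripper": 5},
  {"offset": [-2.4,-0.1,8],"rot": [0,0,0],"gripper": 5},
  {"offset": [-2.4,-0.1,8],"rot": [0,0,0],"gripper": 5},
  {"offset": [-2.4,-0.1,8],"rot": [0,0,0],"gripper": 5},
])

```text
time_s: 5.35
eef_pos: [659.5, 94.9, 146.2]
ee_rot: [-0.139, -0.086, 0.987, -0.012]
force: [0.1, -0.2, -2.5]
grip_width: 0.646
grip_force: 66.2
```

Run:
```python
from pl import *
now(); 
for h,th in((25,28),(10,28),(2,28)): delta(*target(42.5,0,h,th))
c=cam('scene'); save(c,'s4'); cv2.imwrite('pics/s4c.png',cv2.resize(cv2.imread('pics/s4.png')[180:300,300:440],None,fx=5,fy=5,interpolation=cv2.INTER_CUBIC))
```

```text
t 5.35 far edge [42.7  0.  26.7] knob edge [-45.6   0.1  73.8] yaw/pitch/roll [-0.03 28.07  0.11] F cell [ 0.  -0.2 -2.5] T [ 0.01 -0.33 -0.05] 66
offset cm [-0.02  0.02  0.18] rot deg [ 0.1 -0.1 -0. ]
offset cm [-0.43  0.01  1.62] rot deg [ 0.1 -0.1 -0. ]
offset cm [-0.65  0.01  2.39] rot deg [ 0.1 -0.1 -0. ]
```

View pics/s4c.png

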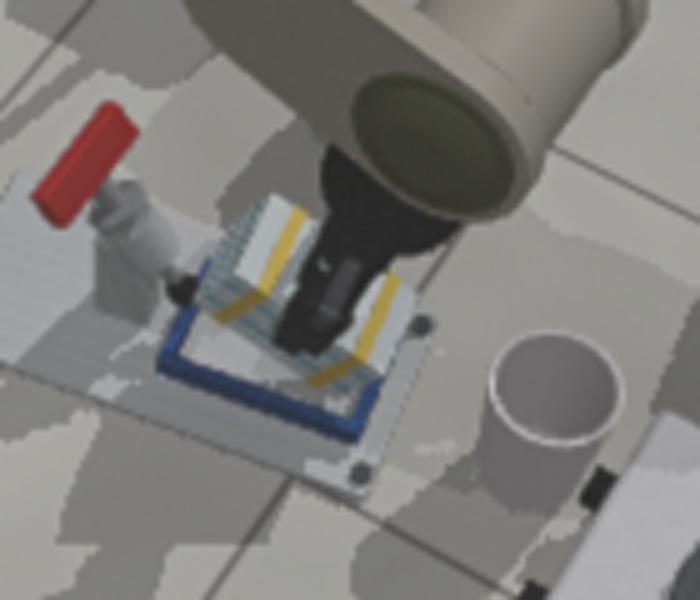

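The scene crop shows the tilted pile hovering over the pocket. Its far lower edge, near (350,375), is just inside the far wall, whose corner is at (355,430). The beaker at (555,400) is clear.

step_arm([
  {"offset": [-0.2,0,0.8],"rot": [0,0,0],"gripper": 5},
  {"offset": [-0.4,0,1.6],"rot": [0,0,0],"gripper": 5},
  {"offset": [-0.5,0,1.9],"rot": [0,0,0],"gripper": 5},
  {"offset": [-0.6,0,2.2],"rot": [0,0,0],"gripper": 5},
  {"offset": [-0.6,0,2.2],"rot": [0,0,0],"gripper": 5},
  {"offset": [-0.6,0,2.2],"rot": [0,0,0],"gripper": 5},
])

```text
time_s: 6.0
eef_pos: [659.2, 95.5, 122.2]
ee_rot: [-0.139, -0.086, 0.986, -0.012]
force: [-0.8, -0.3, -3.5]
grip_width: 0.643
grip_force: 66.3
```

Run:
```python
from pl import *
now(); 
for a in((43.5,0,1,28),(47,0,1,18)): delta(*target(*a))
```

```text
t 6.0 far edge [42.5  0.7  2.8] knob edge [-45.7   0.7  49.8] yaw/pitch/roll [ 0.03 28.1   0.12] F cell [-0.8 -0.1 -3.5] T [-0.   -0.31  0.01] 66
offset cm [-0.13 -0.06  0.15] rot deg [ 0.1 -0.1  0. ]
offset cm [ 1.26 -0.05  0.99] rot deg [  0.1 -10.1   0. ]
```

step_arm([
  {"offset": [0,0.15,0],"rot": [0,0,0],"gripper": 5},
  {"offset": [0,0.3,0],"rot": [0,0,0],"gripper": 5},
  {"offset": [0,0.3,0],"rot": [0,0,0],"gripper": 5},
])

```text
time_s: 6.3
eef_pos: [658.6, 98.8, 122.2]
ee_rot: [-0.139, -0.086, 0.986, -0.012]
force: [1.1, 0.4, -3.1]
grip_width: 0.649
grip_force: 66.3
```

```bash
python3 -c "
from pl import *
now()"
```

```text
t 6.3 far edge [42.5  4.1  2.8] knob edge [-45.7   4.   49.9] yaw/pitch/roll [ 0.05 28.1   0.13] F cell [ 1.2  0.2 -3.1] T [-0.02 -0.26  0.01] 66
```

step_arm([
  {"offset": [0,-0.3,0],"rot": [0,0,0],"gripper": 5},
  {"offset": [0,-0.6,0],"rot": [0,0,0],"gripper": 5},
  {"offset": [0,-0.6,0],"rot": [0,0,0],"gripper": 5},
])

```text
time_s: 6.6
eef_pos: [659.3, 94.4, 122.3]
ee_rot: [-0.139, -0.087, 0.986, -0.009]
force: [-3.3, 10.8, -2.1]
grip_width: 0.645
grip_force: 66.8
```

```bash
python3 -c "
from pl import *
now()"
```

```text
t 6.6 far edge [42.4  0.2  2.8] knob edge [-45.8  -0.2  49.9] yaw/pitch/roll [ 0.21 28.11  0.44] F cell [-1.4 11.2 -2.1] T [ 2.01 -0.21 -0.31] 67
```

step_arm([
  {"offset": [0,0.42,0],"rot": [0,0,0],"gripper": 5},
  {"offset": [0,0.42,0],"rot": [0,0,0],"gripper": 5},
  {"offset": [0,0.42,0],"rot": [0,0,0],"gripper": 5},
])

```text
time_s: 6.9
eef_pos: [659.0, 96.4, 122.0]
ee_rot: [-0.139, -0.086, 0.986, -0.012]
force: [-0.4, -0.7, -3.1]
grip_width: 0.645
grip_force: 66.6
```

```bash
sed -i 's/cell=np.array(\[632,90.2,0.\])/cell=np.array([631.6,92.5,0.])/' pl.py
python3 - <<'E'
from pl import *
now(); 
for a in((44.5,0,2.8,28),(46.5,0,2.8,28),(42.5,0,.5,28)): delta(*target(*a))
E
```

```text
t 6.9 far edge [42.4 -0.8  2.6] knob edge [-45.8  -0.8  49.7] yaw/pitch/roll [1.000e-02 2.811e+01 9.000e-02] F cell [-0.5 -0.6 -3.1] T [-0.02 -0.32 -0.04] 67
offset cm [-0.18  0.09 -0.07] rot deg [ 0.1 -0.1 -0. ]
offset cm [-0.37  0.09 -0.13] rot deg [ 0.1 -0.1 -0. ]
offset cm [-0.05  0.09  0.2 ] rot deg [ 0.1 -0.1 -0. ]
```

step_arm([
  {"offset": [-0.1,0.08,0],"rot": [0,0,0],"gripper": 5},
  {"offset": [-0.2,0.08,-0.06],"rot": [0,0,0],"gripper": 5},
  {"offset": [-0.28,0.08,-0.1],"rot": [0,0,0],"gripper": 5},
  {"offset": [-0.28,0.08,-0.1],"rot": [0,0,0],"gripper": 5},
])

```text
time_s: 7.3
eef_pos: [661.6, 97.8, 122.2]
ee_rot: [-0.14, -0.086, 0.986, -0.012]
force: [-2.1, -1.4, -3.2]
grip_width: 0.643
grip_force: 66.5
```

Run:
```python
from pl import *
now(); 
for a in((44.5,0,2.8,28),(46.5,0,2.8,28),(42.5,0,.5,28)): delta(*target(*a))
```

```text
t 7.3 far edge [45.1  0.3  2.7] knob edge [-43.1   0.2  49.9] yaw/pitch/roll [2.000e-02 2.817e+01 1.100e-01] F cell [-2.3 -1.  -3.2] T [-0.12  0.05 -0.02] 67
offset cm [ 0.09 -0.01  0.02] rot deg [ 0.1 -0.2 -0. ]
offset cm [-0.1  -0.01 -0.04] rot deg [ 0.1 -0.2 -0. ]
offset cm [ 0.22 -0.01  0.29] rot deg [ 0.1 -0.2 -0. ]
```

Run:
```python
from pl import *
for th in(28,25,22,19,16,13,10,7,5): print(th,end=' ');delta(*target(51.3-16*np.tan(np.radians(th)),0,1,th))
```

```text
28 offset cm [ 0.21 -0.01  0.24] rot deg [ 0.1 -0.2 -0. ]
25 offset cm [ 0.64 -0.01  0.46] rot deg [ 0.1 -3.2 -0. ]
22 offset cm [ 1.06 -0.01  0.71] rot deg [ 0.1 -6.2  0. ]
19 offset cm [ 1.47 -0.01  0.99] rot deg [ 0.1 -9.2  0. ]
16 offset cm [ 1.87 -0.01  1.3 ] rot deg [  0.1 -12.2   0. ]
13 offset cm [ 2.25 -0.01  1.63] rot deg [  0.1 -15.2   0. ]
10 offset cm [ 2.62 -0.01  1.98] rot deg [  0.1 -18.2   0. ]
7 offset cm [ 2.96 -0.01  2.36] rot deg [  0.1 -21.2   0. ]
5 offset cm [ 3.18 -0.01  2.63] rot deg [  0.1 -23.2   0. ]
```

step_arm([
  {"offset": [0.21,0,0.24],"rot": [0,0,0],"gripper": 5},
  {"offset": [0.21,0,0.24],"rot": [0,0,0],"gripper": 5},
  {"offset": [0.64,0,0.46],"rot": [0,-3.2,0],"gripper": 5},
  {"offset": [1.06,0,0.71],"rot": [0,-6.2,0],"gripper": 5},
  {"offset": [1.47,0,0.99],"rot": [0,-9.2,0],"gripper": 5},
  {"offset": [1.87,0,1.3],"rot": [0,-12.2,0],"gripper": 5},
  {"offset": [1.87,0,1.3],"rot": [0,-12.2,0],"gripper": 5},
  {"offset": [1.87,0,1.3],"rot": [0,-12.2,0],"gripper": 5},
])

```text
time_s: 8.1
eef_pos: [640.6, 94.3, 115.3]
ee_rot: [-0.034, -0.087, 0.996, -0.003]
force: [-0.0, 0.2, -3.7]
grip_width: 0.645
grip_force: 66.5
```

Run:
```python
from pl import *
now()
for th in(13,10,7,5,3,2,1,0): print(th,end=' ');delta(*target(51.3-16*np.tan(np.radians(th)),0,1,th))
```

```text
t 8.1 far edge [47.1  0.4  1.4] knob edge [-49.1   0.3  28.9] yaw/pitch/roll [ 0.02 15.96  0.12] F cell [-0.   0.2 -3.7] T [-0.01 -0.13 -0.02] 67
13 offset cm [ 0.47 -0.02  0.29] rot deg [ 0.1 -3.  -0. ]
10 offset cm [ 0.9  -0.02  0.56] rot deg [ 0.1 -6.  -0. ]
7 offset cm [ 1.32 -0.02  0.86] rot deg [ 0.1 -9.   0. ]
5 offset cm [ 1.59 -0.02  1.07] rot deg [  0.1 -11.    0. ]
3 offset cm [ 1.85 -0.02  1.29] rot deg [  0.1 -13.    0. ]
2 offset cm [ 1.98 -0.02  1.41] rot deg [  0.1 -14.    0. ]
1 offset cm [ 2.11 -0.02  1.53] rot deg [  0.1 -15.    0. ]
0 offset cm [ 2.23 -0.02  1.65] rot deg [  0.1 -16.    0. ]
```

step_arm([
  {"offset": [0.47,-0.03,0.29],"rot": [0,-3,0],"gripper": 5},
  {"offset": [0.9,-0.03,0.56],"rot": [0,-6,0],"gripper": 5},
  {"offset": [1.32,-0.03,0.86],"rot": [0,-9,0],"gripper": 5},
  {"offset": [1.59,-0.03,1.07],"rot": [0,-11,0],"gripper": 5},
  {"offset": [1.59,-0.03,1.07],"rot": [0,-11,0],"gripper": 5},
  {"offset": [1.59,-0.03,1.07],"rot": [0,-11,0],"gripper": 5},
])

```text
time_s: 8.7
eef_pos: [624.7, 91.1, 105.5]
ee_rot: [0.061, -0.087, 0.994, 0.006]
force: [0.4, -0.5, -4.8]
grip_width: 0.646
grip_force: 66.5
```

Run:
```python
from pl import *
now()
for th in(5,3,2,1,0): print(th,end=' ');delta(*target(51.3-16*np.tan(np.radians(th)),0,1,th))
delta(*target(51.3,0,0,0))
```

```text
t 8.7 far edge [50.3  0.   0.8] knob edge [-49.3   0.    9.5] yaw/pitch/roll [0.02 4.97 0.12] F cell [ 0.3 -0.6 -4.8] T [-0.    0.13 -0.  ] 67
5 offset cm [ 0.03  0.02 -0.02] rot deg [ 0.1  0.  -0. ]
3 offset cm [0.33 0.02 0.15] rot deg [ 0.1 -2.  -0. ]
2 offset cm [0.48 0.02 0.24] rot deg [ 0.1 -3.  -0. ]
1 offset cm [0.63 0.02 0.33] rot deg [ 0.1 -4.  -0. ]
0 offset cm [0.78 0.02 0.42] rot deg [ 0.1 -5.  -0. ]
offset cm [0.79 0.02 0.52] rot deg [ 0.1 -5.  -0. ]
```

Inside the walls and free of contact. Now I'll lay it flat.

step_arm([
  {"offset": [0.33,0.02,0.15],"rot": [0.1,-2,0],"gripper": 5},
  {"offset": [0.63,0.02,0.33],"rot": [0.1,-4,0],"gripper": 5},
  {"offset": [0.78,0.02,0.42],"rot": [0.1,-5,0],"gripper": 5},
  {"offset": [0.79,0.02,0.5],"rot": [0.1,-5,0],"gripper": 5},
  {"offset": [0.79,0.02,0.5],"rot": [0.1,-5,0],"gripper": 5},
])

```text
time_s: 9.2
eef_pos: [617.4, 90.1, 99.6]
ee_rot: [0.105, -0.086, 0.991, 0.009]
force: [-0.3, -1.1, -3.5]
grip_width: 0.643
grip_force: 66.7
```

Run:
```python
from pl import *
now()
delta(*target(51.3,0,-.3,0))
```

```text
t 9.2 far edge [51.2  0.1  0.3] knob edge [-48.8   0.1   0.2] yaw/pitch/roll [ 0.   -0.06  0.02] F cell [-0.5 -1.  -3.5] T [-0.    0.24 -0.  ] 67
offset cm [-0.   -0.01  0.05] rot deg [0.  0.1 0. ]
```

step_arm([
  {"offset": [0.01,0,0.06],"rot": [0,0,0],"gripper": 5},
  {"offset": [0.02,0,0.08],"rot": [0,0,0],"gripper": 5},
  {"offset": [0.02,0,0.08],"rot": [0,0,0],"gripper": 5},
])

```text
time_s: 9.5
eef_pos: [617.5, 90.1, 99.4]
ee_rot: [0.106, -0.086, 0.991, 0.009]
force: [-2.8, -0.8, 5.2]
grip_width: 0.649
grip_force: 67.7
```

Run:
```python
from pl import *
now()
```

```text
t 9.5 far edge [51.4  0.1  0.2] knob edge [-48.6   0.1  -0.1] yaw/pitch/roll [ 0.   -0.16  0.  ] F cell [-2.9 -0.3  5.2] T [ 0.2   0.56 -0.01] 68
```

On the floor: the vertical force went from -3.5 to +5.2 N. Releasing, then backing out along the tool axis.

step_arm([
  {"offset": [0.02,0,0.03],"rot": [0,0,0],"gripper": 7.2},
  {"offset": [0.02,0,0.03],"rot": [0,0,0],"gripper": 7.2},
  {"offset": [0.02,0,0.03],"rot": [0,0,0],"gripper": 7.2},
  {"offset": [0.02,0,0.03],"rot": [0,0,0],"gripper": 7.2},
  {"offset": [0.02,0,-0.5],"rot": [0,0,0],"gripper": 7.2},
  {"offset": [0.02,0,-2],"rot": [0,0,0],"gripper": 7.2},
  {"offset": [0,0,-5],"rot": [0,0,0],"gripper": 7.2},
  {"offset": [0,0,-9],"rot": [0,0,0],"gripper": 7.2},
  {"offset": [0,0,-13],"rot": [0,0,0],"gripper": 7.2},
  {"offset": [0,0,-16],"rot": [0,0,0],"gripper": 7.2},
  {"offset": [0,0,-16],"rot": [0,0,0],"gripper": 7.2},
])

```text
time_s: 10.6
eef_pos: [584.4, 84.4, 260.9]
ee_rot: [0.11, -0.086, 0.99, 0.008]
force: [0.9, -0.3, -2.1]
grip_width: 0.847
grip_force: 0.0
```

Run:
```python
from pl import *
c=cam('scene'); save(c,'s5'); cv2.imwrite('pics/s5c.png',cv2.resize(cv2.imread('pics/s5.png')[180:300,270:410],None,fx=5,fy=5,interpolation=cv2.INTER_CUBIC))
P=cloud(c).reshape(-1,3); Rc=R.from_euler('z',cyaw,degrees=True); Q=Rc.inv().apply(P-cell)
m=(abs(Q[:,0])<60)&(abs(Q[:,1])<40)&(Q[:,2]>50)&(Q[:,2]<65); q=Q[m]; print(len(q),q.mean(0),q.min(0),q.max(0),np.linalg.lstsq(np.c_[q[:,:2],np.ones(len(q))],q[:,2],rcond=None)[0],sense()['joints'],sense()['time_s'])
# bar
hsv=cv2.cvtColor(c['color'],cv2.COLOR_RGB2HSV).reshape(-1,3).astype(int)
rd=((hsv[:,0]<6)|(hsv[:,0]>174))&(hsv[:,1]>140)&(hsv[:,2]>60)&(P[:,2]>80)&(abs(P[:,1]-70)<70)&(abs(P[:,0]-510)<70)
A=Q-[-120,0,128]; ex=np.array([np.cos(np.radians(35)),0,np.sin(np.radians(35))]); ez=np.array([-np.sin(np.radians(35)),0,np.cos(np.radians(35))])
B=np.c_[A@ex,A[:,1],A@ez][rd]; print('bar in (x,y,axis)',len(B)); t=B[B[:,2]>8]; print('top face',len(t),np.median(t[:,2]),cv2.minAreaRect(t[:,:2].astype(np.float32)))
print(cv2.minAreaRect(B[:,:2].astype(np.float32)))
```

```text
686 [ 1.31957704 -3.54691392 56.97133852] [-59.56252749 -32.54418346  50.01403692] [51.43972831 27.61572019 63.44385673] [-4.12454989e-04  1.15795516e-02  5.70129545e+01] [-0.07063829  0.41149104  1.49304246  0.05823665  1.02685833 -1.84013805] 10.65
bar in (x,y,axis) 203
top face 77 11.251099133410982 ((3.8670454025268555, -2.593250274658203), (69.82454681396484, 13.697430610656738), 78.17738342285156)
((3.391199827194214, -2.9683876037597656), (70.7669677734375, 14.529593467712402), 76.39375305175781)
```

View pics/s5c.png

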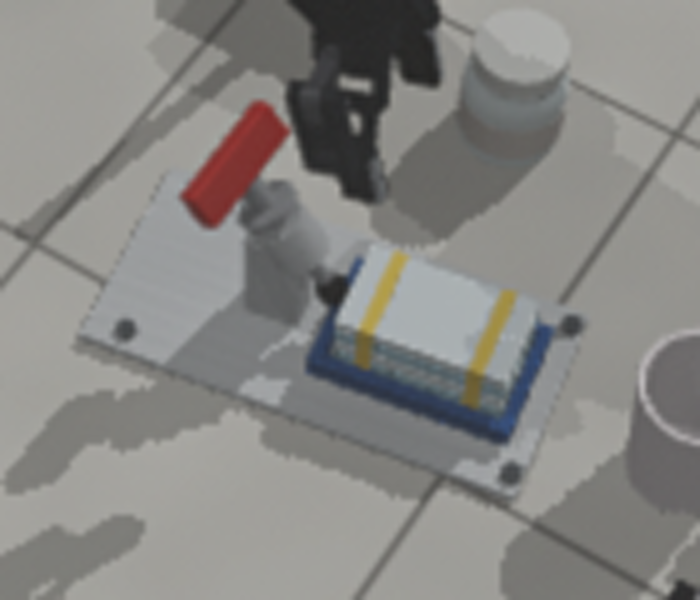

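The pile sits flat inside the blue walls, and its top face reads level at z = 57. The black foot at (332,288) is at its knob end and the red bar is at (235,165). On to the knob.

```bash
cat > kn.py <<'E'
from pl import *
c35,s35=np.cos(np.radians(35)),np.sin(np.radians(35)); Rc=R.from_euler('z',cyaw,degrees=True)
a=Rc.apply([-s35,0,c35]); X=Rc.apply([c35,0,s35]); Y=Rc.apply([0,1,0]); G=cell+Rc.apply([-120,0,128])
def kt(up,ang,dx=0,dy=0):
    g=np.radians(ang); return G+X*dx+Y*dy+a*(54+up), frame(-a,np.cos(g)*X+np.sin(g)*Y)
def know():
    p,Rr=pose(); s=sense(); d=p-G; M=Rr.as_matrix(); y=M[:,1]; T=s['wrist_torque']; F=s['force']
    print('t',round(s['time_s'],2),'x\',y,up',(d@X).round(1),(d@Y).round(1),(d@a-54).round(1),'ang',np.degrees(np.arctan2(y@Y,y@X)).round(2),'lean err',np.degrees(np.arccos(min(1,-M[:,2]@a))).round(2),
     'F tool',Rr.inv().apply(F).round(1),'T tool',Rr.inv().apply(T).round(3),'j6',s['joints'][5].round(3),'grip',round(s['grip_force'],1),round(s['grip_width']*85.4,1))
E
python3 - <<'E'
from kn import *
know()
for u in(140,100,2): delta(*kt(u,-13,2,0))
E
```

```text
t 10.65 x',y,up 133.3 0.2 11.4 ang 90.07 lean err 22.59 F tool [ 0.9 -0.3 -0.3] T tool [-0.033  0.093 -0.003] j6 -1.84 grip 0.0 71.9
offset cm [17.06 -0.03 -6.83] rot deg [-20.4 -16.  101.5]
offset cm [15.53 -0.03 -3.13] rot deg [-20.4 -16.  101.5]
offset cm [ 1.176e+01 -1.000e-02  5.920e+00] rot deg [-20.4 -16.  101.5]
```

step_arm([
  {"offset": [1,0,-4],"rot": [0,0,8],"gripper": 4},
  {"offset": [2,0,-8],"rot": [0,0,16],"gripper": 4},
  {"offset": [5,0,-10],"rot": [-2,-2,24],"gripper": 4},
  {"offset": [9,0,-10],"rot": [-4,-3,32],"gripper": 4},
  {"offset": [13,0,-9],"rot": [-6,-5,40],"gripper": 4},
  {"offset": [17,0,-7],"rot": [-9,-7,48],"gripper": 4},
  {"offset": [17,0,-7],"rot": [-11,-9,56],"gripper": 4},
  {"offset": [17,0,-6.8],"rot": [-14,-11,68],"gripper": 4},
  {"offset": [17,0,-6.8],"rot": [-20.4,-16,101.5],"gripper": 4},
  {"offset": [17,0,-6.8],"rot": [-20.4,-16,101.5],"gripper": 4},
  {"offset": [17,0,-6.8],"rot": [-20.4,-16,101.5],"gripper": 4},
  {"offset": [17,0,-6.8],"rot": [-20.4,-16,101.5],"gripper": 4},
])

```text
time_s: 11.85
eef_pos: [405.7, 53.3, 285.1]
ee_rot: [0.164, 0.671, 0.681, 0.243]
force: [-0.7, 0.4, -0.4]
grip_width: 0.469
grip_force: 0.0
```

step_arm([
  {"offset": [0,0,0],"rot": [0,0,0],"gripper": 4},
  {"offset": [0,0,0],"rot": [0,0,0],"gripper": 4},
  {"offset": [0,0,0],"rot": [0,0,0],"gripper": 4},
])

```text
time_s: 12.15
eef_pos: [406.1, 53.3, 285.7]
ee_rot: [0.164, 0.668, 0.684, 0.242]
force: [-0.8, 0.0, -0.2]
grip_width: 0.468
grip_force: 0.0
```

Run:
```python
from kn import *
know()
for u in(140,40,2): delta(*kt(u,-13,2,0))
```

```text
t 12.15 x',y,up 1.3 0.3 137.6 ang -8.87 lean err 1.29 F tool [ 0.  -0.8 -0.2] T tool [ 0.232 -0.016 -0.014] j6 -0.589 grip 0.0 40.0
offset cm [-0.02  0.07 -0.24] rot deg [-1.1 -0.7  4.1]
offset cm [-0.14  0.26  9.75] rot deg [-1.1 -0.7  4.1]
offset cm [-0.19  0.33 13.55] rot deg [-1.1 -0.7  4.1]
```

step_arm([
  {"offset": [0,0.1,1],"rot": [-1.1,-0.7,4.1],"gripper": 4},
  {"offset": [-0.1,0.2,4.5],"rot": [-1.1,-0.7,4.1],"gripper": 4},
  {"offset": [-0.1,0.3,8.5],"rot": [-1.1,-0.7,4.1],"gripper": 4},
  {"offset": [-0.2,0.3,11],"rot": [-1.1,-0.7,4.1],"gripper": 4},
  {"offset": [-0.2,0.3,12.5],"rot": [-1.1,-0.7,4.1],"gripper": 4},
  {"offset": [-0.2,0.3,13.5],"rot": [-1.1,-0.7,4.1],"gripper": 4},
  {"offset": [-0.2,0.3,13.5],"rot": [-1.1,-0.7,4.1],"gripper": 4},
  {"offset": [-0.2,0.3,13.5],"rot": [-1.1,-0.7,4.1],"gripper": 4},
], squeeze=20)

```text
time_s: 12.95
eef_pos: [482.9, 66.3, 175.6]
ee_rot: [0.166, 0.693, 0.656, 0.251]
force: [0.2, 0.4, 0.5]
grip_width: 0.465
grip_force: 0.0
```

Run:
```python
from kn import *
know()
delta(*kt(2,-13,2,0))
c=cam('scene'); save(c,'s6'); cv2.imwrite('pics/s6c.png',cv2.resize(cv2.imread('pics/s6.png')[160:280,250:390],None,fx=5,fy=5,interpolation=cv2.INTER_CUBIC))
```

```text
t 12.95 x',y,up 1.9 -0.1 2.7 ang -13.08 lean err 0.04 F tool [ 0.5  0.4 -0.2] T tool [ 0.301 -0.071 -0.032] j6 -0.779 grip 0.0 39.7
offset cm [0.02 0.01 0.07] rot deg [ 0.   0.  -0.1]
```

View pics/s6c.png

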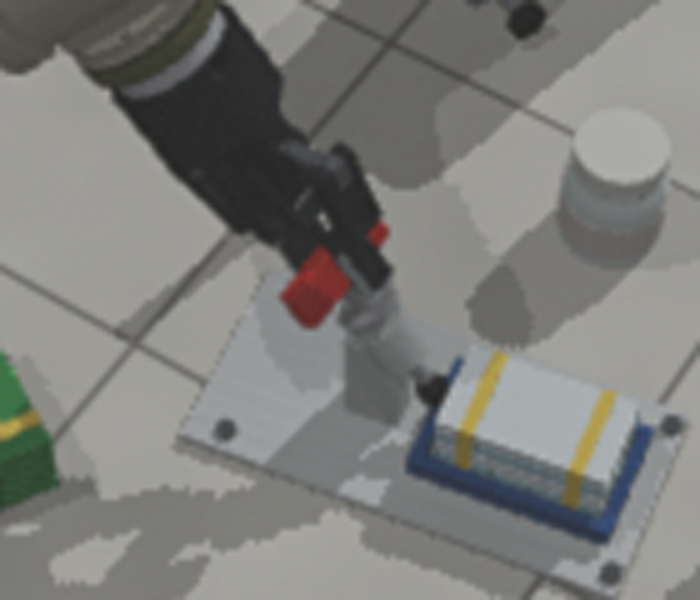

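The fingers straddle the bar, whose ends show at (315,290) and (378,232). The pile is unmoved in the pocket. Closing gently to centre on the bar.

step_arm([
  {"offset": [0,0,0],"rot": [0,0,0],"gripper": 1},
  {"offset": [0,0,0],"rot": [0,0,0],"gripper": 1},
  {"offset": [0,0,0],"rot": [0,0,0],"gripper": 1},
  {"offset": [0,0,0],"rot": [0,0,0],"gripper": 1},
  {"offset": [0,0,0],"rot": [0,0,0],"gripper": 1},
], squeeze=25)

```text
time_s: 13.5
eef_pos: [481.0, 66.7, 174.6]
ee_rot: [0.165, 0.693, 0.656, 0.25]
force: [-16.7, -4.2, 4.8]
grip_width: 0.16
grip_force: 28.2
```

Run:
```python
from kn import *
know()
```

```text
t 13.5 x',y,up -0.1 0.6 3.0 ang -13.12 lean err 0.18 F tool [ -3.8 -10.7 -13.8] T tool [ 1.886 -0.601  0.063] j6 -0.779 grip 28.2 13.7
```

step_arm([
  {"offset": [-0.05,-0.2,-0.1],"rot": [0,0,0],"gripper": 1},
  {"offset": [-0.05,-0.22,-0.1],"rot": [0,0,0],"gripper": 1},
  {"offset": [-0.05,-0.22,-0.1],"rot": [0,0,0],"gripper": 1},
], squeeze=60)

```text
time_s: 13.8
eef_pos: [480.3, 66.4, 174.6]
ee_rot: [0.165, 0.693, 0.655, 0.251]
force: [8.8, 5.3, -11.0]
grip_width: 0.152
grip_force: 61.6
```

Run:
```python
from kn import *
know()
```

```text
t 13.8 x',y,up -0.8 0.4 3.4 ang -13.15 lean err 0.06 F tool [ 3.9  0.7 14.5] T tool [0.026 0.807 0.08 ] j6 -0.791 grip 61.6 13.0
```

step_arm([
  {"offset": [0,0,0.03],"rot": [0,0,5],"gripper": 1},
  {"offset": [0,0,0.03],"rot": [0,0,11],"gripper": 1},
  {"offset": [0,0,0.03],"rot": [0,0,17],"gripper": 1},
  {"offset": [0,0,0.03],"rot": [0,0,23],"gripper": 1},
  {"offset": [0,0,0.03],"rot": [0,0,29],"gripper": 1},
  {"offset": [0,0,0.03],"rot": [0,0,30],"gripper": 1},
  {"offset": [0,0,0.03],"rot": [0,0,30],"gripper": 1},
])

```text
time_s: 14.5
eef_pos: [480.5, 66.3, 174.7]
ee_rot: [0.095, 0.839, 0.454, 0.285]
force: [5.4, 3.1, -6.4]
grip_width: 0.154
grip_force: 62.5
```

```bash
python3 -c "
from kn import *
know()"
```

```text
t 14.5 x',y,up -0.6 0.3 3.4 ang -43.16 lean err 0.03 F tool [ 2.3 -0.7  8.5] T tool [ 0.39   0.47  -0.037] j6 -0.268 grip 62.5 13.2
```

step_arm([
  {"offset": [0,0,0],"rot": [0,0,6],"gripper": 1},
  {"offset": [0,0,0],"rot": [0,0,12],"gripper": 1},
  {"offset": [0,0,0],"rot": [0,0,18],"gripper": 1},
  {"offset": [0,0,0],"rot": [0,0,24],"gripper": 1},
  {"offset": [0,0,0],"rot": [0,0,24],"gripper": 1},
  {"offset": [0,0,0],"rot": [0,0,24],"gripper": 1},
])

```text
time_s: 15.1
eef_pos: [480.6, 66.2, 174.7]
ee_rot: [0.034, 0.915, 0.269, 0.299]
force: [5.0, 3.8, -7.0]
grip_width: 0.152
grip_force: 62.5
```

```bash
python3 -c "
from kn import *
know()"
```

```text
t 15.1 x',y,up -0.5 0.2 3.4 ang -67.14 lean err 0.03 F tool [ 1.6 -2.4  9. ] T tool [ 0.362  0.194 -0.027] j6 0.151 grip 62.5 13.0
```

step_arm([
  {"offset": [0,0,0],"rot": [0,0,6],"gripper": 1},
  {"offset": [0,0,0],"rot": [0,0,6],"gripper": 1},
  {"offset": [0,0,0],"rot": [0,0,6],"gripper": 1},
])

```text
time_s: 15.4
eef_pos: [480.6, 66.1, 174.7]
ee_rot: [0.018, 0.928, 0.221, 0.3]
force: [5.0, 3.2, -6.5]
grip_width: 0.152
grip_force: 62.5
```

```bash
python3 -c "
from kn import *
know()"
```

```text
t 15.4 x',y,up -0.5 0.1 3.4 ang -73.14 lean err 0.04 F tool [ 1.4 -2.   8.4] T tool [0.296 0.116 0.03 ] j6 0.256 grip 62.5 13.0
```

step_arm([
  {"offset": [0,0,0],"rot": [0,0,6],"gripper": 1},
  {"offset": [0,0,0],"rot": [0,0,6],"gripper": 1},
  {"offset": [0,0,0],"rot": [0,0,6],"gripper": 1},
])

```text
time_s: 15.7
eef_pos: [480.6, 66.1, 174.7]
ee_rot: [0.002, 0.938, 0.172, 0.301]
force: [5.4, 3.7, -6.5]
grip_width: 0.153
grip_force: 62.5
```

```bash
python3 -c "
from kn import *
know()"
```

```text
t 15.7 x',y,up -0.5 0.1 3.3 ang -79.14 lean err 0.04 F tool [ 1.7 -2.4  8.7] T tool [ 0.319  0.112 -0.027] j6 0.36 grip 62.5 13.1
```

step_arm([
  {"offset": [0,0,0],"rot": [0,0,6],"gripper": 1},
  {"offset": [0,0,0],"rot": [0,0,6],"gripper": 1},
  {"offset": [0,0,0],"rot": [0,0,6],"gripper": 1},
])

```text
time_s: 16.0
eef_pos: [480.6, 66.1, 174.7]
ee_rot: [-0.013, 0.946, 0.123, 0.301]
force: [4.7, 3.4, -6.9]
grip_width: 0.152
grip_force: 62.5
```

```bash
python3 -c "
from kn import *
know()"
```

```text
t 16.0 x',y,up -0.5 0.1 3.3 ang -85.13 lean err 0.04 F tool [ 0.5 -2.5  8.7] T tool [ 0.206 -0.048 -0.01 ] j6 0.465 grip 62.5 13.0
```

step_arm([
  {"offset": [0,0,0],"rot": [0,0,6],"gripper": 1},
  {"offset": [0,0,0],"rot": [0,0,6],"gripper": 1},
  {"offset": [0,0,0],"rot": [0,0,6],"gripper": 1},
])

```text
time_s: 16.3
eef_pos: [480.6, 66.1, 174.7]
ee_rot: [-0.029, 0.951, 0.074, 0.3]
force: [5.0, 1.6, -7.0]
grip_width: 0.151
grip_force: 62.6
```

```bash
python3 -c "
from kn import *
know()"
```

```text
t 16.3 x',y,up -0.5 0.1 3.4 ang -91.05 lean err 0.04 F tool [ 0.2 -0.8  8.7] T tool [ 0.112 -0.099 -0.387] j6 0.569 grip 62.6 12.9
```

step_arm([
  {"offset": [0,0,0],"rot": [0,0,6],"gripper": 1},
  {"offset": [0,0,0],"rot": [0,0,6],"gripper": 1},
  {"offset": [0,0,0],"rot": [0,0,6],"gripper": 1},
])

```text
time_s: 16.6
eef_pos: [480.6, 66.0, 174.7]
ee_rot: [-0.044, 0.953, 0.024, 0.298]
force: [5.7, 1.3, -6.5]
grip_width: 0.151
grip_force: 62.6
```

```bash
python3 -c "
from kn import *
know()"
```

```text
t 16.6 x',y,up -0.5 0.0 3.4 ang -97.06 lean err 0.05 F tool [ 1.  -0.4  8.7] T tool [ 0.101 -0.106 -0.423] j6 0.674 grip 62.6 12.9
```

step_arm([
  {"offset": [0,0,0],"rot": [0,0,6],"gripper": 1},
  {"offset": [0,0,0],"rot": [0,0,6],"gripper": 1},
  {"offset": [0,0,0],"rot": [0,0,6],"gripper": 1},
])

```text
time_s: 16.9
eef_pos: [480.6, 66.0, 174.7]
ee_rot: [-0.059, 0.953, -0.025, 0.295]
force: [3.4, 2.0, -6.4]
grip_width: 0.153
grip_force: 62.7
```

```bash
python3 -c "
from kn import *
know()"
```

```text
t 16.9 x',y,up -0.5 -0.0 3.4 ang -102.96 lean err 0.05 F tool [-1.  -1.2  7.3] T tool [ 0.03  -0.206 -0.43 ] j6 0.776 grip 62.7 13.0
```

step_arm([
  {"offset": [0,0,0],"rot": [0,0,6],"gripper": 1},
  {"offset": [0,0,0],"rot": [0,0,6],"gripper": 1},
  {"offset": [0,0,0],"rot": [0,0,6],"gripper": 1},
])

```text
time_s: 17.2
eef_pos: [480.6, 65.9, 174.7]
ee_rot: [-0.075, 0.951, -0.075, 0.292]
force: [2.7, 1.2, -6.2]
grip_width: 0.151
grip_force: 62.8
```

```bash
python3 -c "
from kn import *
know()"
```

```text
t 17.2 x',y,up -0.5 -0.1 3.3 ang -108.93 lean err 0.05 F tool [-1.4 -0.3  6.7] T tool [-0.138 -0.338 -0.414] j6 0.88 grip 62.8 12.9
```

step_arm([
  {"offset": [0,0,0],"rot": [0,0,5],"gripper": 1},
  {"offset": [0,0,0],"rot": [0,0,10],"gripper": 1},
  {"offset": [0,0,0],"rot": [0,0,15],"gripper": 1},
  {"offset": [0,0,0],"rot": [0,0,20],"gripper": 1},
  {"offset": [0,0,0],"rot": [0,0,23],"gripper": 1},
  {"offset": [0,0,0],"rot": [0,0,24],"gripper": 1},
  {"offset": [0,0,0],"rot": [0,0,24],"gripper": 1},
])

```text
time_s: 17.9
eef_pos: [480.5, 65.9, 174.6]
ee_rot: [-0.134, 0.914, -0.271, 0.27]
force: [1.8, -0.3, -6.1]
grip_width: 0.159
grip_force: 63.1
```

```bash
python3 -c "
from kn import *
know()"
```

```text
t 17.9 x',y,up -0.6 -0.1 3.3 ang -133.01 lean err 0.06 F tool [-1.1  1.9  6. ] T tool [-0.715 -0.282 -0.521] j6 1.301 grip 63.1 13.5
```

step_arm([
  {"offset": [0,0,0],"rot": [0,0,2.8],"gripper": 1},
  {"offset": [0,0,0],"rot": [0,0,2.8],"gripper": 1},
  {"offset": [0,0,0],"rot": [0,0,2.8],"gripper": 1},
])

```text
time_s: 18.2
eef_pos: [480.5, 65.9, 174.6]
ee_rot: [-0.14, 0.907, -0.294, 0.266]
force: [0.2, -2.0, -6.1]
grip_width: 0.151
grip_force: 63.2
```

```bash
python3 -c "
from kn import *
know()"
```

```text
t 18.2 x',y,up -0.6 -0.1 3.3 ang -135.81 lean err 0.06 F tool [-1.1  4.   4.9] T tool [-0.988 -0.298 -0.51 ] j6 1.349 grip 63.2 12.9
```

step_arm([
  {"offset": [0,0,0],"rot": [0,0,0],"gripper": 5},
  {"offset": [0,0,0],"rot": [0,0,0],"gripper": 5},
  {"offset": [0,0,0],"rot": [0,0,0],"gripper": 5},
  {"offset": [0,0,0],"rot": [0,0,0],"gripper": 5},
  {"offset": [0,0,0],"rot": [0,0,0],"gripper": 5},
])

```text
time_s: 18.7
eef_pos: [480.8, 65.9, 174.9]
ee_rot: [-0.141, 0.907, -0.295, 0.266]
force: [-0.4, 0.2, 0.4]
grip_width: 0.585
grip_force: 0.0
```

```bash
python3 -c "
from kn import *
know()"
```

```text
t 18.7 x',y,up -0.2 -0.1 3.4 ang -135.94 lean err 0.09 F tool [-0.2 -0.1 -0.5] T tool [-0.198 -0.218  0.007] j6 1.352 grip 0.0 50.0
```

Released. Backing out along the screw axis, then a check.

step_arm([
  {"offset": [0,0,-1.5],"rot": [0,0,0],"gripper": 5},
  {"offset": [0,0,-4.5],"rot": [0,0,0],"gripper": 5},
  {"offset": [0,0,-8],"rot": [0,0,0],"gripper": 5},
  {"offset": [0,0,-12],"rot": [0,0,0],"gripper": 5},
  {"offset": [0,0,-14],"rot": [0,0,0],"gripper": 5},
  {"offset": [0,0,-14],"rot": [0,0,0],"gripper": 5},
  {"offset": [0,0,-14],"rot": [0,0,0],"gripper": 5},
])

```text
time_s: 19.4
eef_pos: [401.6, 52.1, 289.1]
ee_rot: [-0.141, 0.907, -0.295, 0.266]
force: [0.5, 0.3, -0.5]
grip_width: 0.588
grip_force: 0.0
```

Run:
```python
from kn import *
know()
c=cam('scene'); save(c,'s7'); cv2.imwrite('pics/s7c.png',cv2.resize(cv2.imread('pics/s7.png')[160:300,250:430],None,fx=4,fy=4,interpolation=cv2.INTER_CUBIC))
P=cloud(c).reshape(-1,3); Q=Rc.inv().apply(P-cell)
m=(abs(Q[:,0])<60)&(abs(Q[:,1])<40)&(Q[:,2]>53)&(Q[:,2]<65); q=Q[m]; print('pile',q.mean(0),q.min(0),q.max(0),np.linalg.lstsq(np.c_[q[:,:2],np.ones(len(q))],q[:,2],rcond=None)[0])
hsv=cv2.cvtColor(c['color'],cv2.COLOR_RGB2HSV).reshape(-1,3).astype(int)
rd=((hsv[:,0]<6)|(hsv[:,0]>174))&(hsv[:,1]>140)&(hsv[:,2]>60)&(P[:,2]>80)&(abs(P[:,1]-70)<70)&(abs(P[:,0]-510)<70)
B=P[rd]-G; B=np.c_[B@X,B@Y,B@a]; t=B[B[:,2]>8]; print('bar',cv2.minAreaRect(t[:,:2].astype(np.float32)))
```

```text
t 19.4 x',y,up -0.6 -0.0 143.1 ang -135.95 lean err 0.1 F tool [-0.1 -0.2  0.7] T tool [-0.212 -0.172  0.007] j6 1.631 grip 0.0 50.3
pile [ 2.59800327 -3.59588807 57.62193033] [-48.36150035 -32.81602947  53.09470065] [52.02359216 27.95912367 64.40053907] [-6.52331070e-04 -1.27052689e-03  5.76190564e+01]
bar ((3.382204055786133, -3.4341468811035156), (10.041524887084961, 65.7677230834961), 50.916873931884766)
```

View pics/s7c.png

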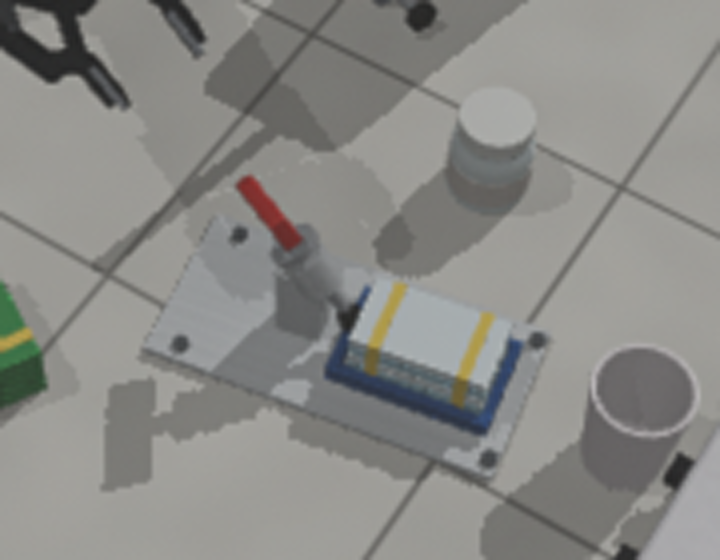

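The pile lies flat and level against the far wall with the foot at (347,318) touching it. The bar at (268,212) has sprung back about 6°, as expected. Nothing else has moved and the gripper is clear at the top left.

```bash
python3 -c "
from rig import *
print(finish_job())"
```

```text
the job is handed in; nothing more can be done
None
```

The job is handed in: the pile was tipped in far end first and lies flat in the pocket against the far wall. The knob is tight at about 45° past snug (within a degree or so, judged from the torque readings). The arm is clear and nothing else was touched. It took 19.4 s, and no verdict was returned.

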